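Set the bench sander to speed three and start it

TASK

Turn the large knurled dial on the grey control box with a fingertip rubbing along it until its pointer line clicks into the mark with three dots. Then press the black start button on the small box fully down and let go. Do not grasp, move or lift anything on the bench.

Things in the scene. Friction and masses are not known exactly. Their poses are not given: they have to be found in the camera images.
- control_box: Grey speed control box fixed to the bench, 160 (x) x 150 (y) x 55 mm high; origin at the centre of its underside, x axis pointing away from the robot side. The dial stands on the centre of its black top. White dots there beyond the dial's far (+x) rim, 50 to 75 mm from the dial's axis, mark four click positions: from left (+y) to right (-y) one, two, three and four dots in a radial row.
- dial_top (a point): Centre of the dial's flat top, on its upright axis, 86 mm above the bench. The dial is an aluminium disc 90 mm in diameter with a finely ribbed upright rim 28 mm high, its underside 3 mm above the box's top. Black pointer line on the top, from the middle to the rim. x axis of this point = the direction of the pointer. Friction of the rim about 0.6.
- speed_dial (a joint): Angle of the dial, rad, growing clockwise seen from above; 0 = pointer along the box's +x. Clicks at -0.9 (one dot), -0.3 (two), +0.3 (three), +0.9 (four dots); stops at +-1.0. Starts at one or two dots (seldom balanced between). A sprung detent holds it at each mark and pulls it in from half-way to the next (-0.6, 0, +0.6); leaving a mark takes 0.1 N m, 2 to 3 N along the rim.
- switch_box: Small grey box fixed to the bench, 90 x 90 x 45 mm high, with the start button on the centre of its top; origin at the centre of its underside.
- start_top (a point): Centre of the top of the round black start button, 36 mm in diameter, on a dark steel collar 52 mm in diameter and 12 mm high on the small box. Button top 67 mm above the bench when released, 10 mm above its collar.
- start (a joint): Travel of the start button, m: 0 released, 0.006 fully down; a spring pushes it back, 5 N when fully down.
- sanding_block: Loose wooden sanding block, 90 x 36 x 28 mm, lying between the two boxes; origin at the centre of its underside. Leave it alone.
- wax_tin: Loose squat amber jar, 54 mm in diameter, 50 mm high, between the boxes farther back; origin at the centre of its underside. Leave it alone.
- glue_bottle: Loose white glue bottle, 60 mm in diameter, 170 mm high, standing at the back; origin at the centre of its underside. Leave it alone.
- screwdriver: Loose screwdriver lying at the robot's right, lower than 40 mm. Leave it alone.
- spare_strips: Loose pair of wooden strips, 200 x 30 x 24 mm, lying at the left; origin at the centre of its underside. Leave it alone.
- bar_clamp: Loose blue bar clamp, 220 x 90 x 28 mm, lying at the right; origin under the middle of its bar. Leave it alone.
There are look-alikes about, which are no part of the job. Leave any purple look-alike of the control_box alone. What is shaped like the switch_box but purple is not meant.

How it is judged (in metres and radians):
On the way, in this order (a step that is already met when the one before it is completed fails the run):
1. the dial rests in the three-dot click, not touched by the robot (value of joint speed_dial between 0.2 and 0.4 rad and velocity of joint speed_dial between -0.05 and 0.05 rad/s and contact force between the arm and speed_dial below 0.1 N), for 0.2 s.
2. the start button is pressed fully down (value of joint start above 0.005 m), for 0.05 s.
3. the start button is let go (value of joint start below 0.001 m), for 0.1 s.
At the end, for the whole second after the job is handed in: The dial rests within 0.1 rad of the three-dot click (0.3 rad), and the start button has been pressed fully down (over 5 mm) after the dial was set, and is released (under 1 mm) (value of joint speed_dial between 0.2 and 0.4 rad and value of joint start below 0.001 m); the robot touches nothing.
It fails at once if the start button is pressed down while the dial is not at three dots (value of joint start above 0.004 m and not (value of joint speed_dial between 0.2 and 0.4 rad)).
It fails at once if a bystander is moved by more than 15 mm or lifted (distance of any of sanding_block, wax_tin, glue_bottle, screwdriver, spare_strips, bar_clamp from where it was at the start of the episode above 0.015 m).
It also fails if it takes over 48 s, if anything falls off the work surface, if the arm or the gripper's body presses on something with over 40 N, if the wrist force passes 120 N, or if a joint passes its speed limit or range.

ROBOT

A 6-joint arm with a two-finger parallel gripper is mounted at the origin on the work surface. World frame = base frame: x ahead of the robot, y to its left, z up, the work surface at z = 0. Lengths are in m, angles in degrees, forces in N, time in s.
With the tool pointing down it reaches from about 0.25 to 0.725 m from the base axis. Payload 9.7 kg.
Tool frame: the origin (TCP) lies on the centre line of the jaws, within the pads' length; the fingertips stand bot.nose_length ahead of it and the grasp point (between the pads) lies 11 mm behind it (bot.nose_length is the distance from the TCP to the fingertips, in m); z points along the fingers, y is the line along which they close (so a half turn about z gives the same grasp; the last joint's range is limited). The gripper opens to 85 mm and grips with 20 to 120 N. Pads are 22 mm wide; open, the fingers measure 114 mm over their backs; the gripper's body (76 mm by 85 mm) begins 54 mm behind the grasp point. The pads swing forward as they close: fully open they stand 13 mm farther back than shut.
Start: joints at [-69.213, 4.979, 10.078, 95.1, 0, 90], TCP at [0.195, -0.514, 0.239] pointing down, gripper open.
Joint ranges: [-179.16, 179.16], [-48.56, 103.87], [-65.8, 70.77], [-126.05, 130.52], [-82.76, 87.17], [-180, 180]. Speed limits (degrees/s): [127.2, 127.2, 147.25, 180, 180, 180].

INTERFACE

Orientations are given as [roll, pitch, yaw] about the fixed x, y, z axes, in that order (R = Rz(yaw) Ry(pitch) Rx(roll)).
In Python, from workcell import bot gives the robot as it stands. The module is installed in compiled form; this text tells all that it offers.
- The arm moves only by the shell command python3 -m inch 'ROWS' [OPENING] [FORCE]. ROWS is JSON, a list of rows, each a list of 4 numbers: the shift along the world's x, y, z in cm, then the turn about the world's z in degrees. A call has exactly 8 rows; each row is the pose to reach, as a shift and turn from the pose commanded when the call began; what a row does not reach only later rows make up. A row lasts 1/8 s, in which the tool goes at most 62.5 mm and 10.7 degrees, less where a joint would pass 70% of its speed; a pose out of reach is approached as far as the arm can. A call with a gripper value outside its range is refused whole. OPENING is the finger opening in cm, from 0 to 8.54, set as the call begins (- or left out, the last holds). The fingers move at their own pace and stop on an object; FORCE is the grip in N (left out, the last holds). Time passes only in rows, so rows that repeat a pose let the fingers close, or fill a call up. It gives the time, the measured TCP pose, the force, the opening and the grip force at its end, in the units of the state.
- bot.get_obs(): the state, without advancing time (a new reading comes with each control period).
- bot.camera(name): name is "scene" or "side" or "wrist"; returns a dict with "img" (420x560x3 uint8, red, green, blue), "fovy" (degrees; the focal length in pixels is half the picture's height over the tangent of half this angle, whatever the lens; pixels are square), "cx", "cy" (the principal point, pixels), "dist" ([k1, k2, p1, p2, k3] as OpenCV has them; the pictures are not rectified), "R" (3x3) and "t" (3): a world point X has camera coordinates R X + t; the wrist camera has in their place "mount" (4x4, takes a point from camera to tool coordinates, whose origin is the TCP and whose axes are the flange's). Camera axes: x right, y down, z forward; pixel columns grow to the right and rows downward; lengths in m; the calibration is good to about 2 mm. A picture is of the moment at which its call begins: read the wrist's pose just before it. There is no depth.
- bot.job_done(): hands the job in; it is judged then, once.
Trained networks look in a picture, given as the dict that the camera call returned (one of the last four; its "shot" number tells which), for a name from the list of things; names that differ only in an ending like _2 or _b are one class to them, and where a whole thing is asked for, a point or a joint stands for the part that bears it (a point fixed in the world has none). Each returns a list of dicts, best first, with "score" (0 to 1); they miss things now and then, are a little off and sometimes report something else, mostly with a low value. They report only what shows in the picture. A call takes as long as a camera call. They do not tell look-alikes from the thing itself.
- bot.find_in(thing, picture): "point" ([column, row] in pixels, amid what is visible of it).
- bot.landmark_of(thing, picture): "point" ([column, row] in pixels: a listed point, or the origin of a listed thing).
The state is a dict: "time": time; "q": joint angles; "qd": joint speeds; "joint_efforts": joint torques, N m; "ee_pos": TCP position; "tcp_rot": TCP orientation; "wrist_force": force on the tool from outside, world axes, zero at the start; "torque": the same for the moment, N m; "opening": finger opening in m; "grasp_force": force on a finger pad.
Only numpy, scipy, OpenCV 4.12 (cv2) and the standard library are available. Lean on these libraries where they do the work, as an engineer would, in place of code of your own. Each camera call takes 0.05 s, during which the arm holds its last target. There are 200 camera calls.

## Working session

There is one attempt and no reset: what is moved stays moved. The work goes in short steps, Python scripts to look and compute and a shell command to move; the robot and the scene stay as the last step left them, time stands still between calls to the robot, and variables do not carry over. Pictures are saved under pics/ and viewed, at most 10 in all, crops included, and the job is handed in when it is done.

```bash
mkdir -p pics; cat > h.py <<'E'
import numpy as np, cv2
from workcell import bot
def K(c):
    f=c["img"].shape[0]/2/np.tan(np.radians(c["fovy"])/2)
    return np.array([[f,0,c["cx"]],[0,f,c["cy"]],[0,0,1.]])
def onplane(c,p,z):
    u=cv2.undistortPoints(np.array([[p]],float),K(c),np.array(c["dist"],float))[0,0]
    R=np.array(c["R"]);t=np.array(c["t"])
    d=R.T@np.array([u[0],u[1],1]);o=-R.T@t
    return o+d*(z-o[2])/d[2]
def save(c,n): cv2.imwrite("pics/"+n,cv2.cvtColor(c["img"],cv2.COLOR_RGB2BGR))
E
python3 - <<'E'
from h import *
print(bot.nose_length, bot.get_obs())
for n in ["scene","side"]:
    c=bot.camera(n); save(c,n+"0.png")
    for th,z in [("dial_top",.086),("control_box",0),("start_top",.067),("switch_box",0),("sanding_block",0),("wax_tin",0),("glue_bottle",0),("bar_clamp",0)]:
        for r in bot.landmark_of(th,c)[:3]:
            print(n,th,round(r["score"],2),np.round(r["point"]),np.round(onplane(c,r["point"],z),3))
E
```

```text
0.008 {'time': 0.0, 'q': array([-6.92136213e+01,  5.00933216e+00,  1.00339835e+01,  9.51003552e+01,
       -7.95920996e-05,  9.00006434e+01]), 'qd': array([ 0.02589663, -0.01774547,  0.07732061,  0.06680548, -0.06000869,
       -0.03821922]), 'joint_efforts': array([ 6.74944895e-04, -5.20384240e+01,  4.64806759e+01,  1.62789132e-02,
        1.37580153e-05, -7.06571655e-06]), 'ee_pos': array([ 0.19510466, -0.51398578,  0.23859582]), 'tcp_rot': array([-1.79924296e+02,  8.04420821e-05,  2.07857354e+01]), 'wrist_force': array([0.14268368, 0.67256975, 0.08634571]), 'torque': array([ 0.00614672, -0.03446155, -0.01571351]), 'grasp_force': 0.0, 'opening': 0.08547887247068842}
scene dial_top 0.92 [242. 259.] [ 0.557 -0.183  0.086]
scene dial_top 0.91 [281. 163.] [0.349 0.138 0.086]
scene dial_top 0.56 [344. 197.] [0.573 0.165 0.086]
scene control_box 0.76 [278. 185.] [0.341 0.133 0.   ]
scene control_box 0.59 [247. 281.] [ 0.562 -0.175  0.   ]
scene start_top 0.68 [342. 192.] [0.544 0.193 0.067]
scene start_top 0.64 [311. 129.] [0.262 0.357 0.067]
scene switch_box 0.76 [307. 145.] [0.256 0.34
[... 409 characters left out ...]
ide dial_top 0.78 [310. 255.] [ 0.56  -0.182  0.086]
side dial_top 0.62 [230. 176.] [0.348 0.134 0.086]
side control_box 0.67 [307. 280.] [ 0.556 -0.183  0.   ]
side control_box 0.65 [232. 197.] [0.346 0.15  0.   ]
side start_top 0.63 [208. 143.] [0.256 0.355 0.067]
side start_top 0.47 [299. 172.] [0.55  0.188 0.067]
side switch_box 0.68 [297. 189.] [0.549 0.192 0.   ]
side sanding_block 0.98 [285. 228.] [0.506 0.009 0.   ]
side sanding_block 0.53 [298. 192.] [0.55  0.177 0.   ]
side wax_tin 0.73 [348. 230.] [ 0.682 -0.002  0.   ]
side wax_tin 0.5 [308. 279.] [ 0.559 -0.177  0.   ]
side glue_bottle 0.63 [379. 232.] [ 0.768 -0.007  0.   ]
side bar_clamp 0.86 [289. 377.] [ 0.506 -0.431  0.   ]
```

View pics/scene0.png

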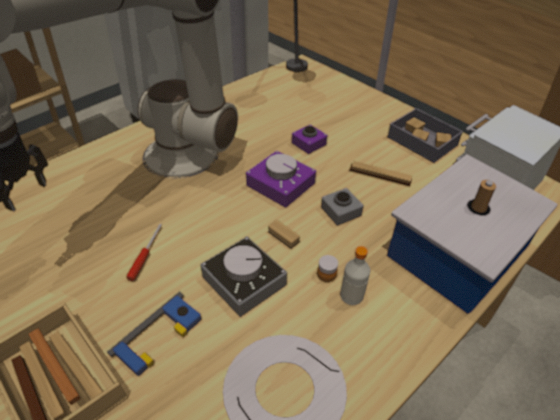

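View pics/side0.png

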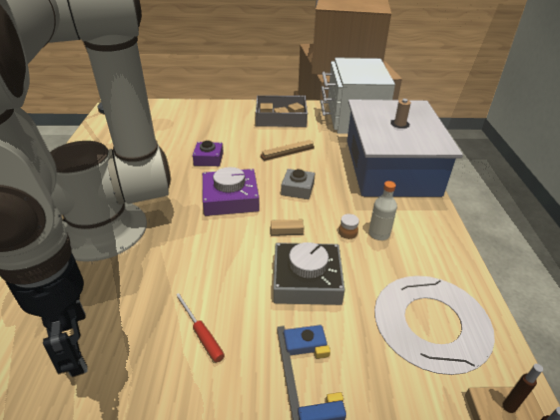

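The control box and switch box are the grey pair, with the dial near (0.558, -0.182) and the button near (0.548, 0.190). The purple look-alikes stand closer to the base. Next I move over near the dial for a wrist view, with the fingers shut.

```bash
python3 -m inch '[[4,6,1,5],[8,12,2,10],[12,18,3,15],[16,24,4,20],[20,29,5,25],[24,32,6,30],[26,33,6,30],[26,33,6,30]]' 0
python3 - <<'E'
from h import *
o=bot.get_obs(); c=bot.camera("wrist"); save(c,"w1.png")
from scipy.spatial.transform import Rotation as Ro
T=np.eye(4);T[:3,:3]=Ro.from_euler("xyz",o["tcp_rot"],degrees=True).as_matrix();T[:3,3]=o["ee_pos"]
M=T@np.array(c["mount"]); print(np.round(c["mount"],3),o["ee_pos"],o["tcp_rot"],o["q"])
c["R"]=M[:3,:3].T;c["t"]=-M[:3,:3].T@M[:3,3]
for th,z in [("dial_top",.086),("control_box",0),("sanding_block",0)]:
    for r in bot.landmark_of(th,c)[:2]: print(th,round(r["score"],2),np.round(r["point"]),np.round(onplane(c,r["point"],z),3))
import pickle; pickle.dump(c,open("w1.pkl","wb"))
E
```

```text
time: 1.9
ee_pos: [0.4573, -0.182, 0.299]
tcp_rot: [-180.0, -0.0, 51.0]
wrist_force: [0.8, -0.1, -0.5]
opening: 0.0001
grasp_force: 0.0
[[ 0.001 -0.959 -0.285  0.072]
 [ 1.     0.001  0.    -0.   ]
 [ 0.    -0.285  0.959 -0.135]
 [ 0.     0.     0.     1.   ]] [ 0.4572672  -0.18203202  0.29897113] [-1.79981250e+02 -1.65046273e-02  5.10390540e+01] [-2.17188461e+01 -1.16216610e+00  1.05036813e+01  1.01678863e+02
  2.13207112e-02  1.07242095e+02]
dial_top 0.82 [347. 128.] [ 0.553 -0.181  0.086]
control_box 0.78 [333. 131.] [ 0.548 -0.185  0.   ]
control_box 0.63 [40. 26.] [0.341 0.143 0.   ]
sanding_block 0.86 [220.  38.] [ 0.505 -0.005  0.   ]
```

View pics/w1.png

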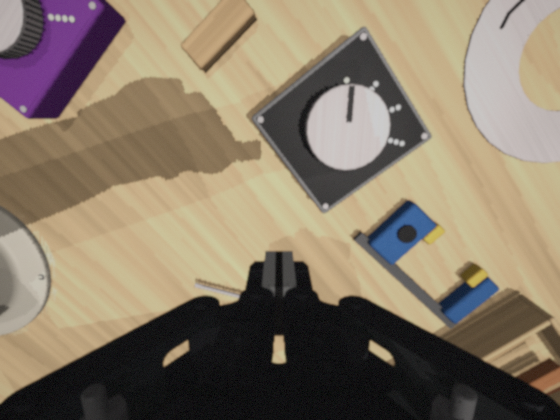

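The wrist view shows the dial top at about (348,126), with the pointer running up to (351,87), close to the one-dot mark at (346,80). The two, three and four dots follow clockwise at (376,85), (395,107) and (395,142). The box corners are at (364,32), (428,137), (325,208) and (255,120).

```bash
python3 - <<'E'
from h import *
import pickle
c=pickle.load(open("w1.pkl","rb"))
P=[onplane(c,p,.055)[:2] for p in [(364,32),(428,137),(325,208),(255,120)]]
print(np.round(P,3),np.mean(P,0))
for a,b in [(0,1),(3,2),(0,3),(1,2)]:
    d=P[b]-P[a];print(np.degrees(np.arctan2(d[1],d[0])),np.hypot(*d))
g=cv2.cvtColor(c["img"],cv2.COLOR_RGB2GRAY)
m=((g>130)*255).astype(np.uint8)[75:180,298:398]
n,l,s,_=cv2.connectedComponentsWithStats(m); i=1+np.argmax(s[1:,4])
pts=np.argwhere(l==i)[:,::-1]+[298,75]
h=cv2.convexHull(pts.astype(np.float32)); e=cv2.fitEllipse(h);print(e)
ctr=onplane(c,e[0],.086);print(ctr)
a,b=[onplane(c,p,.086) for p in [(349,121),(351,88)]]
d=b-a;print("pointer",np.degrees(np.arctan2(d[1],d[0])),b-ctr)
E
```

```text
[[ 0.63  -0.115]
 [ 0.626 -0.254]
 [ 0.479 -0.248]
 [ 0.479 -0.11 ]] [ 0.55355418 -0.18150892]
-91.60615140340482 0.13916075783144344
-90.03463654779974 0.13731059964893047
178.34160017113365 0.15062830385938245
177.598356795742 0.14687669945596735
((353.6251525878906, 122.96453094482422), (87.04307556152344, 99.26359558105469), 48.336978912353516)
[ 0.56154507 -0.18037232  0.086     ]
pointer 51.19518591468712 [0.01798963 0.03049214 0.        ]
```

The pointer is at -0.92 rad (one dot), the box yaw is about -1.3° and the dial centre is about (0.556, -0.182). I need 69° clockwise. I'll press the fingers' x side against the rim at 250° and swing round to 180°. First I go to standoff.

```bash
python3 -m inch '[[4,-3.5,0,9],[7.7,-6.3,-3,19],[7.7,-6.3,-8,19],[7.7,-6.3,-13,19],[7.7,-6.3,-18,19],[7.7,-6.3,-21,19],[7.7,-6.3,-22.5,19],[7.7,-6.3,-22.5,19]]' 0
python3 - <<'E'
from h import *
o=bot.get_obs();print(o["ee_pos"],o["tcp_rot"],o["wrist_force"],o["q"])
c=bot.camera("wrist"); save(c,"w2.png")
E
```

```text
time: 3.1
ee_pos: [0.5315, -0.2477, 0.0741]
tcp_rot: [-180.0, -0.0, 69.7]
wrist_force: [-0.1, -0.4, 0.7]
opening: 0.0002
grasp_force: 0.0
[ 0.53148224 -0.24773934  0.07412399] [-1.79953919e+02 -6.12136302e-04  6.97198286e+01] [-0.1262474  -0.37465217  0.69276568] [-2.49900973e+01  9.95239064e+00 -2.69354796e+00  7.74000366e+01
 -3.17365917e-03  8.52900751e+01]
```

View pics/w2.png

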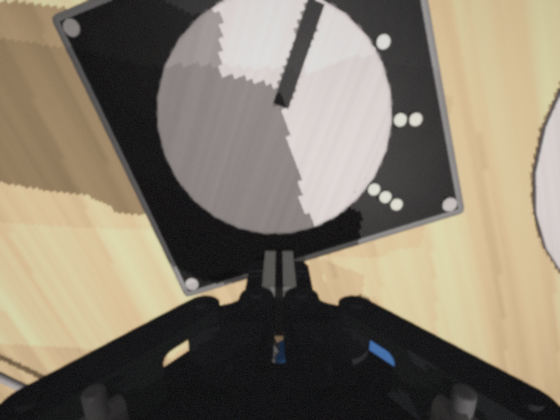

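The view shows the dial rim spanning columns 157–392 with its bottom at row 234, the fingers at about (278,250), and the pointer from (281,105) to (315,5). Part of the inner dots is hidden by the rim. Going by angle, the two-dot row is at (383,41), three at (400–416,119) and four at (385,190), all with one inner dot hidden.

```bash
python3 - <<'E'
from h import *
import pickle
from scipy.spatial.transform import Rotation as Ro
c=pickle.load(open("w1.pkl","rb"))
T=np.eye(4);T[:3,:3]=Ro.from_euler("xyz",[-180,0,69.72],degrees=True).as_matrix();T[:3,3]=[ 0.5315,-0.2477,0.0741]
M=T@np.array(c["mount"]);c["R"]=M[:3,:3].T;c["t"]=-M[:3,:3].T@M[:3,3]
P=np.array([onplane(c,p,.086)[:2] for p in [(157,110),(392,110),(276,234),(200,205),(350,207),(170,60),(383,70)]])
A=np.c_[2*P,np.ones(len(P))];s=np.linalg.lstsq(A,(P**2).sum(1),rcond=None)[0]
ctr=s[:2];print(ctr,np.sqrt(s[2]+ctr@ctr), np.hypot(*(P-ctr).T))
d=np.array([.5315,-.2477])-ctr;print("tcp rel polar",np.hypot(*d),np.degrees(np.arctan2(d[1],d[0])))
E
```

```text
[ 0.55377937 -0.1819844 ] 0.04408566264022658 [0.04451481 0.04426894 0.04390754 0.04382104 0.04438811 0.043925
 0.04376809]
tcp rel polar 0.06938956099600886 -108.72805447225439
```

```bash
python3 -m inch '[[0.1,0.3,0,0],[0.2,0.6,0,0],[0.29,0.85,0,0],[0.35,1.03,0,0],[0.38,1.13,0,0],[0.42,1.23,0,0],[0.42,1.23,0,0],[0.42,1.23,0,0]]' 0
```

```text
time: 4.15
ee_pos: [0.5364, -0.235, 0.0743]
tcp_rot: [-180.0, 0.0, 69.8]
wrist_force: [0.7, 0.1, 1.0]
opening: 0.0001
grasp_force: 0.0
```

```bash
python3 -m inch '[[0.02,0.05,0,0],[0.03,0.1,0,0],[0.05,0.14,0,0],[0.05,0.14,0,0],[0.05,0.14,0,0],[0.05,0.14,0,0],[0.05,0.14,0,0],[0.05,0.14,0,0]]' 0
```

```text
time: 5.15
ee_pos: [0.5366, -0.2344, 0.0743]
tcp_rot: [180.0, 0.1, 69.7]
wrist_force: [-2.4, -5.2, -0.0]
opening: 0.0005
grasp_force: 3.2
```

```bash
python3 -m inch '[[0.02,0.05,0,0],[0.03,0.1,0,0],[0.05,0.14,0,0],[0.05,0.14,0,0],[0.05,0.14,0,0],[0.05,0.14,0,0],[0.05,0.14,0,0],[0.05,0.14,0,0]]' 0
```

```text
time: 6.15
ee_pos: [0.5366, -0.2343, 0.0745]
tcp_rot: [180.0, 0.2, 69.7]
wrist_force: [-5.5, -13.1, 1.0]
opening: -0.0001
grasp_force: 6.7
```

Contact is at r≈55 mm, with about 14 N normal force at roughly 5 N/mm. Next I swing 24° clockwise about the dial axis.

```bash
python3 -m inch '[[-0.26,0.10,0,-3],[-0.51,0.20,0,-6],[-0.76,0.32,0,-9],[-1.0,0.46,0,-12],[-1.24,0.6,0,-15],[-1.46,0.76,0,-18],[-1.68,0.93,0,-21],[-1.89,1.11,0,-24]]' 0
python3 - <<'E'
from h import *
c=bot.camera("wrist"); save(c,"w3.png")
E
```

```text
time: 7.15
ee_pos: [0.5169, -0.2228, 0.0744]
tcp_rot: [180.0, 0.3, 45.6]
wrist_force: [-9.2, -11.4, 2.7]
opening: 0.0
grasp_force: 7.2
```

View pics/w3.png

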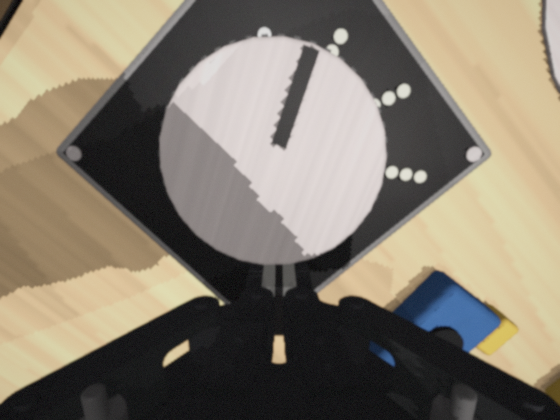

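The pointer turned with the fingers without slipping: it now runs from (279,145) to (310,48), next to the two-dot row at (335,43). I swing the remaining 45°.

```bash
python3 -m inch '[[-0.39,0.39,0,-6],[-0.73,0.83,0,-12],[-1.03,1.29,0,-18],[-1.27,1.78,0,-24],[-1.47,2.3,0,-30],[-1.6,2.83,0,-36],[-1.68,3.29,0,-41],[-1.71,3.66,0,-45]]' 0
python3 - <<'E'
from h import *
c=bot.camera("wrist"); save(c,"w4.png")
E
```

```text
time: 8.2
ee_pos: [0.4985, -0.1842, 0.0742]
tcp_rot: [-180.0, 0.3, 0.6]
wrist_force: [-16.1, -1.7, 8.7]
opening: 0.0001
grasp_force: 8.2
```

View pics/w4.png

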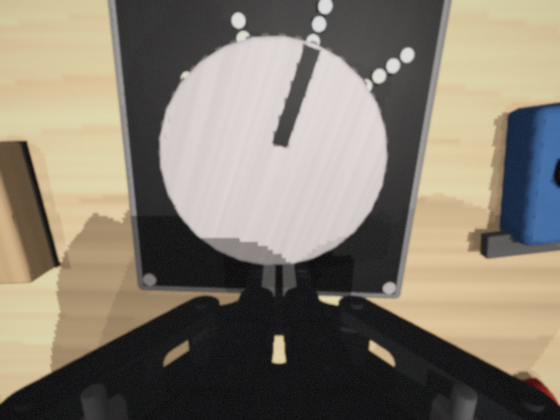

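The pointer sits on the three-dot row at (313,40)–(326,6). I back off radially, then lift.

```bash
python3 -m inch '[[-1,0,0,0],[-2.5,0,0,0],[-4,0,2,0],[-4,0,7,10],[-4,0,10,20],[-4,0,10,30],[-4,0,10,30],[-4,0,10,30]]' 0
python3 - <<'E'
from h import *
from scipy.spatial.transform import Rotation as Ro
o=bot.get_obs(); c=bot.camera("wrist"); save(c,"w5.png")
c2=bot.camera("scene")
r=bot.landmark_of("start_top",c2)
for q in r[:3]: print(q["score"],q["point"],onplane(c2,q["point"],.067))
E
```

```text
time: 9.25
ee_pos: [0.4609, -0.1843, 0.1738]
tcp_rot: [-180.0, 0.0, 30.6]
wrist_force: [0.2, 0.6, 0.1]
opening: -0.0001
grasp_force: 0.0
0.61 [311.0, 127.8] [0.2569146  0.36007695 0.067     ]
0.55 [343.2, 193.9] [0.5495188  0.18945474 0.067     ]
```

View pics/w5.png

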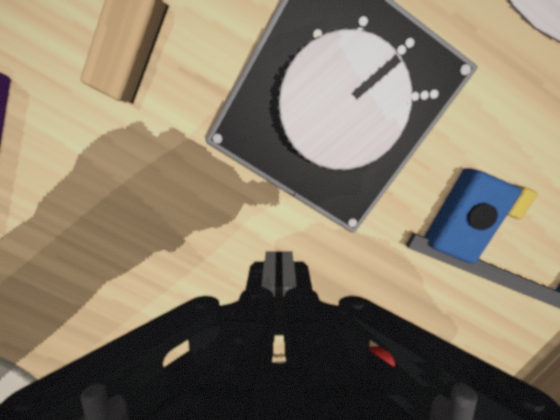

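The dial stays on the third row after release, at (405,45). Next I go over to the start button.

```bash
python3 -m inch '[[0.5,5,1,2],[1,10,2,4],[1.5,16,3,6],[2,21,3,8],[2.5,26,3,10],[3,31,3,10],[3,32.5,3,10],[3,32.5,3,10]]' 0
python3 - <<'E'
from h import *
from scipy.spatial.transform import Rotation as Ro
o=bot.get_obs(); c=bot.camera("wrist"); save(c,"w6.png")
T=np.eye(4);T[:3,:3]=Ro.from_euler("xyz",o["tcp_rot"],degrees=True).as_matrix();T[:3,3]=o["ee_pos"]
M=T@np.array(c["mount"]);c["R"]=M[:3,:3].T;c["t"]=-M[:3,:3].T@M[:3,3]
print(o["ee_pos"],o["tcp_rot"],o["q"])
for q in bot.landmark_of("start_top",c)[:2]:
    p=onplane(c,q["point"],.067);print(q["score"],q["point"],p,(p-o["ee_pos"])*100)
E
```

```text
time: 10.4
ee_pos: [0.4912, 0.141, 0.2039]
tcp_rot: [-180.0, 0.0, 40.8]
wrist_force: [-0.3, -0.4, 0.0]
opening: -0.0
grasp_force: 0.0
[0.49117958 0.14104095 0.20393298] [-1.79990100e+02  4.51433862e-02  4.08424807e+01] [ 1.60266821e+01 -9.17576699e-01  8.66156190e-02  9.10493223e+01
 -9.96101649e-03  1.55184209e+02]
0.55 [279.4, 115.1] [0.54740087 0.18935194 0.067     ] [  5.62212886   4.83109923 -13.69329829]
```

View pics/w6.png

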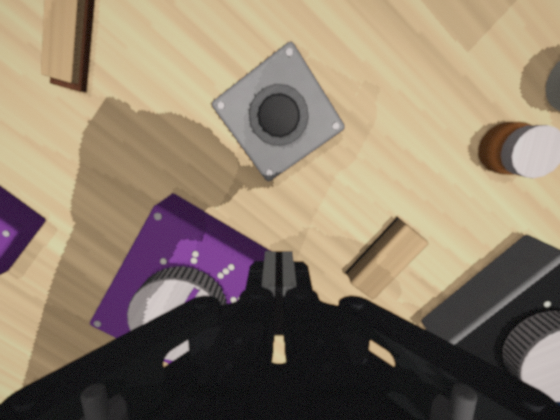

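The grey switch box is in view with its button at (279,115), so the shift to it is (5.65, 4.85) cm. I hover above it first, then press and release.

```bash
python3 -m inch '[[2.8,2.4,0,0],[5.65,4.85,-3,0],[5.65,4.85,-7,0],[5.65,4.85,-10,0],[5.65,4.85,-12,0],[5.65,4.85,-12.2,0],[5.65,4.85,-12.2,0],[5.65,4.85,-12.2,0]]' 0 && python3 -m inch '[[0,0,-0.4,0],[0,0,-0.8,0],[0,0,-1.1,0],[0,0,-1.3,0],[0,0,-1.5,0],[0,0,-1.5,0],[0,0,-1.5,0],[0,0,-1.5,0]]' 0
```

```text
time: 11.5
ee_pos: [0.5485, 0.1889, 0.0836]
tcp_rot: [180.0, -0.1, 40.8]
wrist_force: [0.8, 0.8, -0.6]
opening: 0.0003
grasp_force: 0.0
time: 12.5
ee_pos: [0.5481, 0.1892, 0.0689]
tcp_rot: [180.0, -0.1, 40.8]
wrist_force: [-4.4, -2.1, 14.7]
opening: 0.0004
grasp_force: 6.7
```

With 14.7 N and the tip at 61 mm, the button is at its stop. I press slightly more to confirm, then release and lift clear.

```bash
python3 -m inch '[[0,0,-0.2,0],[0,0,-0.2,0],[0,0,-0.2,0],[0,0,-0.2,0],[0,0,-0.2,0],[0,0,-0.2,0],[0,0,-0.2,0],[0,0,-0.2,0]]' 0 && python3 -m inch '[[0,0,1,0],[0,0,3,0],[-1,-1,7,0],[-4,-4,12,0],[-5.6,-4.8,13.7,0],[-5.6,-4.8,13.7,0],[-5.6,-4.8,13.7,0],[-5.6,-4.8,13.7,0]]' 0
python3 - <<'E'
from h import *
a=bot.camera("wrist");b=bot.camera("side")
save({"img":np.vstack([a["img"][:250],b["img"][130:330]])},"end.png")
E
```

```text
time: 13.5
ee_pos: [0.5482, 0.1892, 0.0687]
tcp_rot: [179.9, -0.1, 40.8]
wrist_force: [-9.1, -3.2, 26.6]
opening: 0.0001
grasp_force: 13.0
time: 14.5
ee_pos: [0.4919, 0.1414, 0.2007]
tcp_rot: [-179.9, 0.1, 40.8]
wrist_force: [0.0, 0.6, -0.7]
opening: 0.0004
grasp_force: 0.0
```

View pics/end.png

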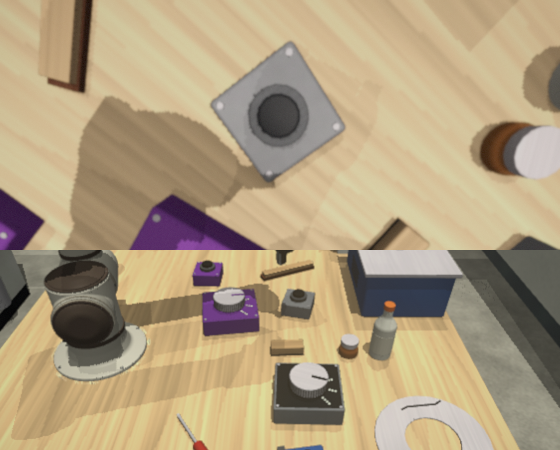

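The button is back up at (279,115), the dial pointer is still at three dots (330,380), nothing else has moved and the robot is clear of everything.

```bash
python3 -c "
from workcell import bot; print(bot.job_done())"
```

```text
the job is handed in; nothing more can be done
None
```

I turned the dial from one dot to three dots, pressed the start button to its stop at about 27 N and released it, and handed the job in; the call returned no verdict.

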